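Crank the dough sample under the probe

TASK

Fit the loose steel crank (blue grip) down over the square shaft end on the sample stage until its hub sits fully on the collar, then wind it clockwise, seen from above, until the carriage's red pointer is in the green band of the scale, about two turns. Leave the crank sitting on the shaft, and do not knock over or shove the glass flask; the black handwheel is not needed.

Things in the scene. Friction and masses are not known exactly. Their poses are not given: they have to be found in the camera images.
- crank: Loose crank, 0.28 kg. Origin: underside centre of its steel hub, 38 mm square, 36 high, 22 mm square hole right through; z up, x along the arm (z 25-35 mm, to x 89). Hold it by the two bare flats (+-y), 25 mm up. Counterweight behind, to x -44. Blue grip: upright, 22 mm thick, axis at x 75, z 36 to 84; it spins freely on its pin, so the fingers need not turn as the crank is wound.
- shaft_seat (a point): Centre of the top of the dark 50 mm collar on a cream 110 mm square gearbox, 100 mm over the bench: the crank's hub rests here. Above it the square shaft end: 18 mm wide, 24 tall, the last 8 tapering to 8 wide. z up; x, y square to its flats, turning with it. The crank fits in any quarter, to 12 degrees. Turns at 2 N on the grip, stays put. The bed runs left; probe post 230 tall, 340 away.
- carriage (a joint): Travel in m still to go for the carriage with the steel bowl: 0 when its red pointer is at the middle of the green band (14 mm wide), positive while nearer the gearbox. Each full turn of the shaft, clockwise seen from above, lowers it by 0.024. Starts at 0.044 to 0.058; stops at 0.062 and -0.012.
- flask: Glass conical flask standing on the bench near the work, base 84 mm in diameter, 140 mm tall; origin at the centre of its base, z up. To be left standing where it is.
There are look-alikes about, which are no part of the job. Several things have the shape of the crank; the one meant has the colours described above.

How it is judged:
By the outcome, as a careful person would: the job done as asked, in the order asked, and still so for the second after the job is handed in, with the robot touching nothing.
It also fails if it takes over 72 s, if anything falls off the work surface, if the arm or the gripper's body presses on something with over 40 N, if the wrist force passes 120 N, or if a joint passes its speed limit or range.

ROBOT

A 7-joint arm with a two-finger parallel gripper is mounted at the origin on the work surface. World frame = base frame: x ahead of the robot, y to its left, z up, the work surface at z = 0. Lengths are in m, angles in degrees, forces in N, time in s.
With the tool pointing down it reaches from about 0.425 to 0.875 m from the base axis. Payload 4.7 kg.
Tool frame: the origin (TCP) lies on the centre line of the jaws, within the pads' length; the fingertips stand env.nose_length ahead of it and the grasp point (between the pads) lies 8 mm behind it (env.nose_length is the distance from the TCP to the fingertips, in m); y points along the fingers, z is the direction in which the jaws open and shut, and the axes are right-handed (so a half turn about y gives the same grasp; the last joint's range is limited). The gripper opens to 87 mm and grips with 3 to 60 N. Pads are 19 mm wide; open, the fingers measure 117 mm over their backs; the gripper's body (75 mm by 190 mm) begins 51 mm behind the grasp point.
Start: joints at [-71.958, 18.392, -4.016, 83.108, 1.295, 78.541, -3.26], TCP at [0.193, 0.621, 0.234] pointing down, gripper open.
Joint ranges: [-163.93, 163.93], [-17.29, 119.83], [-79.2, 71.16], [3.27, 140.29], [-89.18, 269.18], [5.43, 117.66], [-154.24, 154.24]. Speed limits (degrees/s): [147.25, 147.25, 180, 180, 180, 180, 180].

INTERFACE

Orientations are given as [roll, pitch, yaw] about the fixed x, y, z axes, in that order (R = Rz(yaw) Ry(pitch) Rx(roll)).
In Python, from cell import env, read_camera, camera_info, job, models gives the robot as it stands.
- The arm moves only by the tool move_arm, never from a script. Its argument "moves" is a list of rows, each a list of 6 numbers: the shift along the tool's x, y, z in mm, then the turn, a rotation vector about the tool's x, y, z in degrees. In form: [[x, y, z, ax, ay, az], ...]. A call has 1 to 20 rows; each row is the pose to reach, as a shift and turn from the pose commanded when the call began, along the tool's axes at that moment; what a row does not reach only later rows make up. A row lasts 1/12 s, in which the tool goes at most 41.7 mm and 7.16 degrees, less where a joint would pass 70% of its speed; a pose out of reach is approached as far as the arm can. A call with a gripper value outside its range is refused whole. "claw" is the finger opening in mm, from 0 to 87, set as the call begins (left out, the last holds). The fingers move at their own pace and stop on an object; "newtons" is the grip in N (left out, the last holds). Time passes only in rows, so rows that repeat a pose let the fingers close. It gives the time, the measured TCP pose, the force and the opening at its end, in the units of the state.
- env.get_obs(): the state, without advancing time (a new reading comes with each control period).
- read_camera(name): name is "scene" or "top"; returns (picture, depth): 480x640x3 uint8, red, green, blue; 480x640 float32, m along the optical axis (not along the pixel's ray), 0 where there is no reading.
- camera_info(name): a dict with "fx", "fy", "cx", "cy" (pixels), "distortion" ([k1, k2, p1, p2, k3] as OpenCV has them; the pictures are not rectified), "R" (3x3) and "t" (3): a world point X has camera coordinates R X + t. Camera axes: x right, y down, z forward; pixel columns grow to the right and rows downward; lengths in m; the calibration is good to about 2 mm. A picture is of the moment at which its call begins. camera_info takes no time and is no camera call.
- job.sign_off(): hands the job in, once; it reports no verdict.
Trained networks look in the newest picture that a camera, given by its name, has taken for a name from the list of things; names that differ only in an ending like _2 or _b are one class to them, and where a whole thing is asked for, a point or a joint stands for the part that bears it (a point fixed in the world has none). Each returns a list of dicts, best first, with "score" (0 to 1); they miss things now and then, are a little off and sometimes report something else, mostly with a low value. They report only what shows in the picture. A call takes as long as a camera call. They do not tell look-alikes from the thing itself.
- models.spot_in(target, camera): "point" ([x, y, z] in m, in world coordinates, good to about 4 mm: the middle of the surface that is visible of it).
- models.cut_out(target, camera): "mask" (480x640 bool, what is visible of it).
The state is a dict: "time_s": time; "qpos": joint angles; "joint_velocities": joint speeds; "effort": joint torques, N m; "tool_pos": TCP position; "tool_rot": TCP orientation; "force": force on the tool from outside, world axes, zero at the start; "wrist_torque": the same for the moment, N m; "grip_width": finger opening in m.
Only numpy, scipy, OpenCV 4.12 (cv2) and the standard library are available. Lean on these libraries where they do the work, as an engineer would, in place of code of your own. Each camera call takes 0.05 s, during which the arm holds its last target.

## Working session

There is one attempt and no reset: what is moved stays moved. The work goes in short steps, Python scripts to look and compute and a tool call to move; the robot and the scene stay as the last step left them, time stands still between calls to the robot, and variables do not carry over. Pictures are saved under pics/ and viewed, and the job is handed in when it is done.

Besides the shell and the picture viewer there is one more tool, called after "Request:" as a command line: name --pt "numbers of a row" for each row, then --argument value for the rest. move_arm: Moves the arm, as the interface text tells. Its arguments: {"type":"object","properties":{"moves":{"type":"array","items":{"type":"array","items":{"type":"number"}}},"claw":{"type":"number"},"newtons":{"type":"number"}},"required":["moves"]}

```bash
mkdir -p pics; ls; cat > h.py <<'E'
import numpy as np,cv2
from cell import env, read_camera, camera_info, job, models
def cam(n):
    i=camera_info(n);K=np.array([[i['fx'],0,i['cx']],[0,i['fy'],i['cy']],[0,0,1.]]);return K,np.array(i['distortion'],float),np.array(i['R']),np.array(i['t'])
def unproj(n,uv,d):
    K,D,R,t=cam(n);uv=np.asarray(uv,float).reshape(-1,1,2)
    p=cv2.undistortPoints(uv,K,D).reshape(-1,2);d=np.asarray(d,float).reshape(-1,1)
    return (np.hstack([p,np.ones((len(p),1))])*d-t)@R
def proj(n,X):
    K,D,R,t=cam(n);return cv2.projectPoints(np.asarray(X,float).reshape(-1,1,3),cv2.Rodrigues(R)[0],t,K,D)[0].reshape(-1,2)
def save(f,im): cv2.imwrite('pics/'+f,im[:,:,::-1])
E
python3 - <<'E'
from h import *
for n in ['scene','top']:
    p,d=read_camera(n);save(n+'0.png',p);np.savez('%s0.npz'%n,p=p,d=d)
    print(n,cam(n))
o=env.get_obs();print(o['time_s'],o['tool_pos'],o['tool_rot'],o['force'],env.nose_length)
for c in ['crank','shaft_seat','carriage','flask']:
  for n in ['scene','top']:
    print(c,n,[(np.round(r['point'],3),round(r['score'],2)) for r in models.spot_in(c,n)])
E
```

```text
pics
scene (array([[464.77727954,   0.        , 325.41812707],
       [  0.        , 464.77727954, 238.35107377],
       [  0.        ,   0.        ,   1.        ]]), array([-0.04570435,  0.        ,  0.        ,  0.        ,  0.        ]), array([[-0.06831179,  0.99740329,  0.02280754],
       [ 0.53502283,  0.05591999, -0.84298489],
       [-0.8420713 , -0.04538325, -0.53745352]]), array([ 0.05822611, -0.23574461,  1.75990311]))
top (array([[435.00898128,   0.        , 317.7295593 ],
       [  0.        , 435.00898128, 242.89111641],
       [  0.        ,   0.        ,   1.        ]]), array([0.02036874, 0.        , 0.        , 0.        , 0.        ]), array([[-0.01822387, -0.99921754, -0.03510262],
       [-0.98505963,  0.02395671, -0.17053913],
       [ 0.17124663,  0.03147029, -0.98472545]]), array([-0.00796146,  0.5965958 ,  1.06485237]))
0.1 [0.19249071 0.62034549 0.23258712] [-9.00960335e+01 -6.77448239e-03 -1.72305472e+01] [ 0.87300262 -0.34459607  0.63767157] 0.011
crank scene [(array([ 0.578, -0.332,  0.032]), 0.9), (array([ 0.409, -0.349,  0.035]), 0.74), (array([ 0.721, -0.453,  0.035]), 0.69)]
crank top [(array([ 0.709, -0.453,  0.036]), 0.86), (array([ 0.398, -0.347,  0.033]), 0.85), (array([ 0.524, -0.489,  0.036]), 0.84)]
shaft_seat scene [(array([0.541, 0.109, 0.101]), 0.59)]
shaft_seat top [(array([0.535, 0.109, 0.1  ]), 0.57)]
carriage scene [(array([0.522, 0.301, 0.06 ]), 0.68)]
carriage top [(array([0.484, 0.294, 0.084]), 0.95)]
flask scene [(array([ 0.774, -0.015,  0.049]), 0.91)]
flask top [(array([ 0.739, -0.016,  0.064]), 0.7)]
```

View pics/scene0.png

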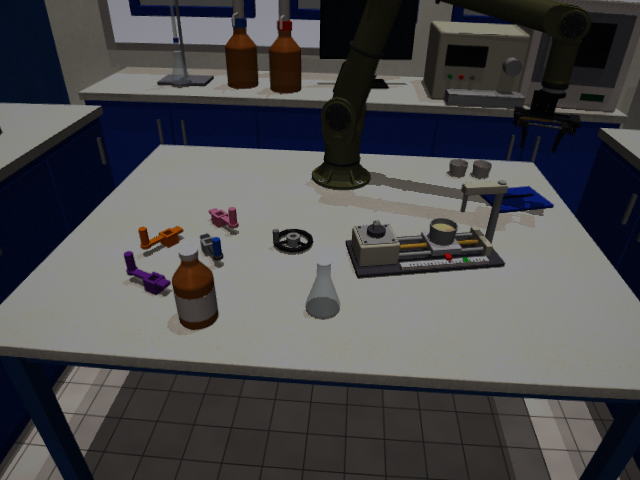

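View pics/top0.png

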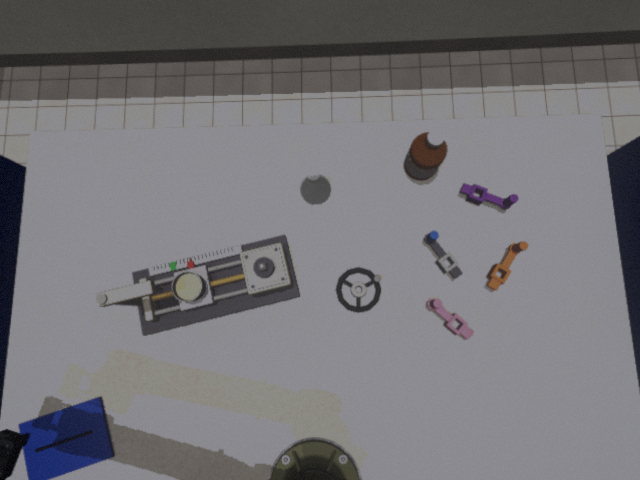

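The steel crank with the blue grip is at top (443,255) and scene (211,246). The other cranks in the top picture are orange (507,265), purple (489,197) and pink (450,317). The shaft is at top (263,267) and the flask at (316,189). Next I'll confirm with an enlarged crop and measure.

```bash
python3 - <<'E'
from h import *
z=np.load('top0.npz');p,d=z['p'],z['d']
s=np.load('scene0.npz')
a=cv2.resize(p[220:290,410:480],(400,400),interpolation=cv2.INTER_CUBIC)
b=cv2.resize(p[232:302,228:298],(400,400),interpolation=cv2.INTER_CUBIC)
save('crop1.png',np.hstack([a,b]))
a=cv2.resize(s['p'][215:275,180:240],(400,400),interpolation=cv2.INTER_CUBIC)
b=cv2.resize(s['p'][215:285,345:415],(400,400),interpolation=cv2.INTER_CUBIC)
save('crop2.png',np.hstack([a,b]))
c=cv2.resize(p[235:285,140:240],(800,400),interpolation=cv2.INTER_CUBIC);save('crop3.png',c)
# heights
for n,q,(u0,u1,v0,v1) in [('top',z,(418,468,225,285)),('top',z,(235,297,235,297))]:
    vv,uu=np.mgrid[v0:v1,u0:u1];dd=q['d'][v0:v1,u0:u1]
    X=unproj(n,np.stack([uu.ravel(),vv.ravel()],1),dd.ravel()).reshape(v1-v0,u1-u0,3)
    np.set_printoptions(linewidth=250)
    print((X[::2,::2,2]*1000).round().astype(int))
E
```

```text
[[-4  3 -5  0  1 -3  5 -1  3 -1  2  2  4  1 -1  0  3 -1 -1  4  1  2  2  0  2]
 [ 0 -1  1  2 -3 -2  0  1  2  1  0  1  4  4  3  1  1  1  4  0  0  3 -1  0 -1]
 [-1 -2  7 -2  0 -3  2  4  2  6  2  6  2  0 -2  2  2  3 -5 -1  3  0  4  3  2]
 [-2 -1  2 -1 -1  0 -4 84 84 87 -1  1 -1  5  4  1 -3  4  0 -4  2 -1  3  2  0]
 [ 6 -1  1  2  3 37 87 88 86 87 -4  1 -1  4  1  1  0  2  0 -1 -2  0 -1  3  2]
 [ 0  1 -2  3 34 70 90 85 86 86 -1 -1  1  2 -2  3 -4 -1  2  0 -1 -5  2  2  1]
 [-2  5  3 37 48 67 80 86 84 86  6  1 -1  0  4 -3  0  0  3  1 -1  0  3 -2 -2]
 [ 5  1 -1 36 43 51 72 75 73  2  1  0  0  5  0  4  3 -1 -4  4  1 -3 -4  0  2]
 [ 3 -1  3 25 34 41 46 38 36 33  4  0  0  7  1  2  3 -1  1  5 -2  2  4  4  1]
 [ 1 -2 -2  5 26 34 35 35 35 34  3 -1  2 -3 -2 -1 -2 -2 -1 -2  3 -1  1  0  3]
 [ 4 -1 -2 -4  1 -6 35 35 35 32 32  1 -2  3 -1  2  0 -2  0 -2  3 -5 -1 -1  0]
 [ 0  3  7  0  0  1  2 34 33 37 36 40 -2  0  1  3  3 -5  1  0  0  0  1  1  0]
 [-1  1 -2  4 -1  2  0  1 39 38 31 38 34  1 -2  0 -1  2  0  3 -2  1  1 -3 -2]
 [ 1  0  0 -1  0  1  0  5 29 32 36 35 36 36 -2  1  3 -1  2  3  0 -2  3  3 -1]
 [ 2 -2 
[... 5439 characters left out ...]
8   80   79   77   76   61   49   35   23   13   12   16   15   14]
 [  13   15   36   40 1150   42   81   80   80   79   78   83   81   78   81   77   77   77   64   50   34   21   15   14   15   16   17   14   15   14   10]
 [  37   41   40   41   42   39   71   80   80   78   79   78   78   76   61   46   38   23   15   15   16   22   12   11   12   15   14   15   16   15   15]
 [  42   41   36   37   18   14   15   76   75   74   58   51   35   20   13   14   16   17   14   13   13   16   16   13   17   14   14   16   14   13   11]
 [  12   12   12   13   15   16   16   14   14   17   18   14   12   19   14   14   13   12   15   16   15   16   17   13   13   14   17   14   16   13   12]]
```

View pics/crop1.png

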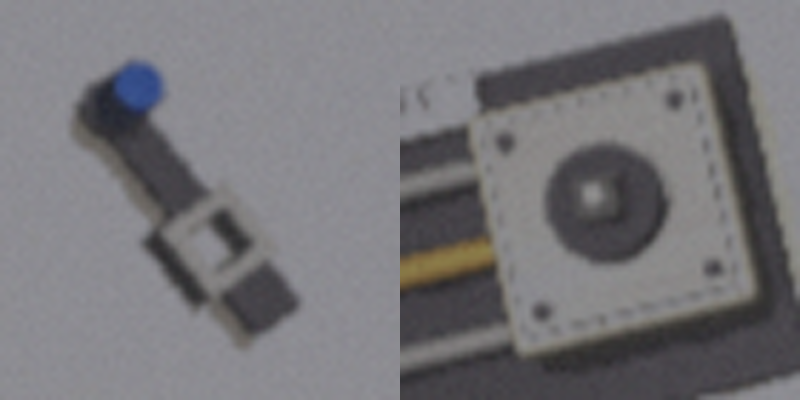

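View pics/crop2.png

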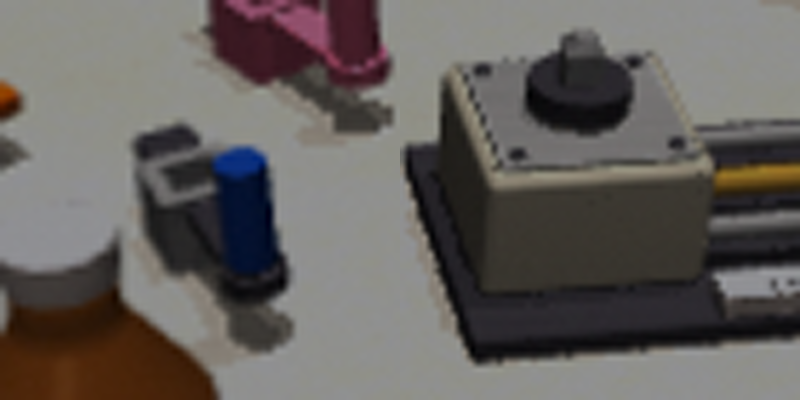

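View pics/crop3.png

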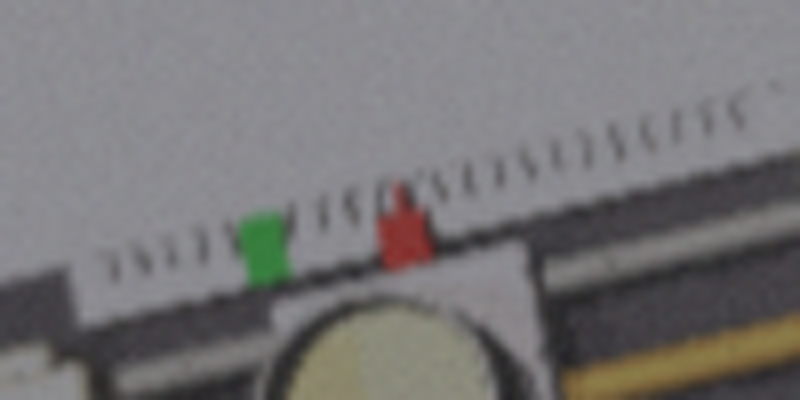

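The crop confirms it: steel hub with a blue grip (top (433,236) is the grip). The shaft end is a small square on the dark collar at top (263,267). Now I'll fit both poses.

```bash
cat > fit.py <<'E'
from h import *
from scipy.optimize import minimize
z=np.load('top0.npz');p,d=z['p'],z['d']
def cloud(n,q,u0,u1,v0,v1):
    vv,uu=np.mgrid[v0:v1,u0:u1];return unproj(n,np.stack([uu.ravel(),vv.ravel()],1),q['d'][v0:v1,u0:u1].ravel())
X=cloud('top',z,418,470,225,287)
g=X[(X[:,2]>82)&(X[:,2]<.1)] if 0 else X[(X[:,2]>.081)&(X[:,2]<.1)]
gc=g.mean(0)
b=X[(X[:,2]>.028)&(X[:,2]<.042)]
print('grip',gc,len(g))
# hub: fit hollow model on all points: z>25 in plan
import itertools
def inside(P,x,y,w):
    c,s=np.cos(w),np.sin(w);Q=(P[:,:2]-[x,y])@np.array([[c,-s],[s,c]]);return Q
# boundary image fit: gray model
K=None
gray=cv2.cvtColor(p,cv2.COLOR_RGB2GRAY).astype(float)
def cost(v):
    Q=inside(b,*v);ax,ay=np.abs(Q[:,0]),np.abs(Q[:,1])
    # solid regions: hub ring, arm halfwidth h, cw
    h=.010
    hub=np.maximum(ax,ay)-.019
    hole=.011-np.maximum(ax,ay)
    ring=np.maximum(hub,hole)
    arm=np.maximum(np.maximum(ay-h,Q[:,0]-.089),.019-Q[:,0])
    cw=np.maximum(np.maximum(ay-.014,-.044-Q[:,0]),Q[:,0]+.019)
    dd=np.minimum(np.minimum(ring,arm),cw)
    return np.sum(np.clip(dd,0,.01)**2)*1e6/len(b)
best=min((minimize(cost,[gc[0]-.075*np.cos(w),gc[1]-.075*np.sin(w),w],method='Nelder-Mead',options=dict(initial_simplex=None,xatol=1e-5,fatol=1e-6)) for w in np.radians(np.arange(0,360,15))),key=lambda r:r.fun)
x,y,w=best.x;print('crank',best.x[:2],np.degrees(w)%360,best.fun,'grip pred',x+.075*np.cos(w),y+.075*np.sin(w))
def draw(im,n,C,S=8,o=(0,0)):
    q=(proj(n,C)-np.array(o)+.5)*S-.5;cv2.polylines(im,[q.round().astype(int).reshape(-1,1,2)],True,(255,255,0),1)
def sq(x,y,w,h,zz):
    return [[x+h*(a*np.cos(w)-b*np.sin(w)),y+h*(a*np.sin(w)+b*np.cos(w)),zz] for a,b in [(1,1),(-1,1),(-1,-1),(1,-1)]]
S=8
im=cv2.resize(p[222:292,412:482],None,fx=S,fy=S,interpolation=cv2.INTER_CUBIC)
draw(im,'top',sq(x,y,w,.019,.036),S,(412,222));draw(im,'top',sq(x,y,w,.011,.036),S,(412,222))
save('fit1.png',im)
# collar
Y=cloud('top',z,235,297,235,297)
col=Y[(Y[:,2]>.093)&(Y[:,2]<.107)]
def cc(v): 
    r=np.hypot(col[:,0]-v[0],col[:,1]-v[1]);return np.sum(np.clip(r-.025,0,.01))
sh=Y[(Y[:,2]>.11)&(Y[:,2]<.13)];tip=Y[(Y[:,2]>.119)&(Y[:,2]<.13)]
r=minimize(cc,col[:,:2].mean(0),method='Nelder-Mead')
print('collar',r.x,col.mean(0),'tip',tip.mean(0),len(tip),'sh',sh.mean(0))
box=Y[(Y[:,2]>.074)&(Y[:,2]<.09)];rr=cv2.minAreaRect((box[:,:2]*1000).astype(np.float32));print('box',rr)
E
python3 fit.py
python3 - <<'E'
from h import *
z=np.load('top0.npz');s=np.load('scene0.npz')
def st(a):
    a=a.astype(float);lo,hi=np.percentile(a,1),np.percentile(a,99.5);return np.clip((a-lo)/(hi-lo)*255,0,255).astype(np.uint8)
a=cv2.resize(st(z['p'][254:280,250:276]),(400,400),interpolation=cv2.INTER_CUBIC)
b=cv2.resize(st(s['p'][216:242,364:390]),(400,400),interpolation=cv2.INTER_CUBIC)
save('shaft.png',np.hstack([a,b]))
E
```

```text
grip [ 0.60493736 -0.30757442  0.08522223] 57
crank [ 0.5432612  -0.35043298] 36.269582952561166 0.06758390860740993 grip pred 0.6037293891188413 -0.3060640858609289
collar [0.5328323  0.11241463] [0.53229278 0.11164989 0.1002767 ] tip [0.53319034 0.11180689 0.12277746] 35 sh [0.53195714 0.11161774 0.11966768]
box ((532.9152221679688, 112.5592041015625), (109.76280212402344, 109.6134033203125), 12.662455558776855)
```

View pics/fit1.png

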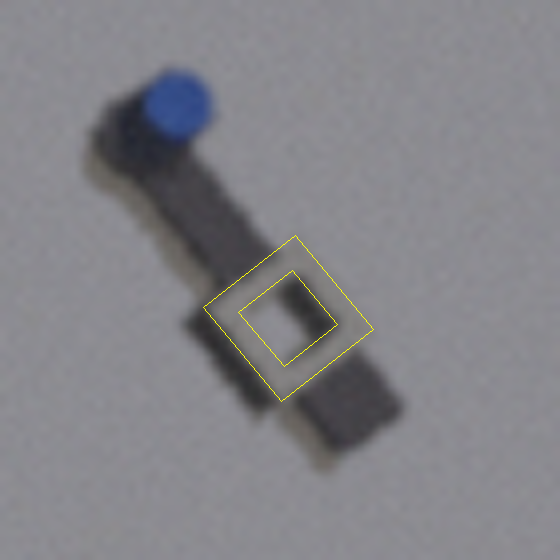

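View pics/shaft.png

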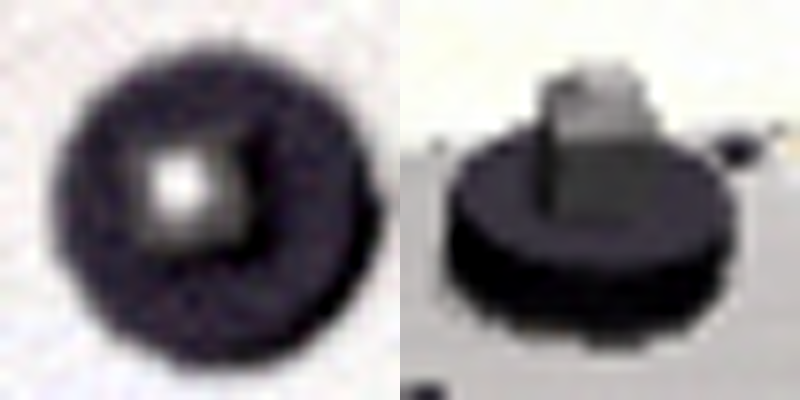

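```bash
cat > ov.py <<'E'
from h import *
z=np.load('top0.npz');s=np.load('scene0.npz')
def st(a):
    a=a.astype(float);lo,hi=np.percentile(a,1),np.percentile(a,99.5);return np.clip((a-lo)/(hi-lo)*255,0,255).astype(np.uint8)
def sq(x,y,w,h,zz):
    return [[x+h*(a*np.cos(w)-b*np.sin(w)),y+h*(a*np.sin(w)+b*np.cos(w)),zz] for a,b in [(1,1),(-1,1),(-1,-1),(1,-1)]]
S=16
cx,cy=.5330,.1122
rows=[]
for n,q,o in [('top',z,(254,250)),('scene',s,(216,364))]:
    k=26;fr=[]
    # shift correction: match collar top center via circle is calibrated
    for yaw in [-10,0,10,20]:
        im=cv2.resize(st(q['p'][o[0]:o[0]+k,o[1]:o[1]+k]),None,fx=7.6,fy=7.6,interpolation=cv2.INTER_CUBIC);f=im.shape[0]/k
        w=np.radians(yaw)
        a=np.linspace(0,6.28,40);circ=np.stack([cx+.025*np.cos(a),cy+.025*np.sin(a),0*a+.1],1)
        for C in (sq(cx,cy,w,.009,.1),sq(cx,cy,w,.009,.116),sq(cx,cy,w,.004,.124),circ):
            uv=((proj(n,C)-[o[1],o[0]]+.5)*f-.5).round().astype(int).reshape(-1,1,2)
            cv2.polylines(im,[uv],True,(255,0,0) ,1)
        fr.append(im)
    rows.append(np.hstack(fr))
save('ov.png',np.vstack(rows))
E
python3 ov.py
```

```text
(no output)
```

View pics/ov.png

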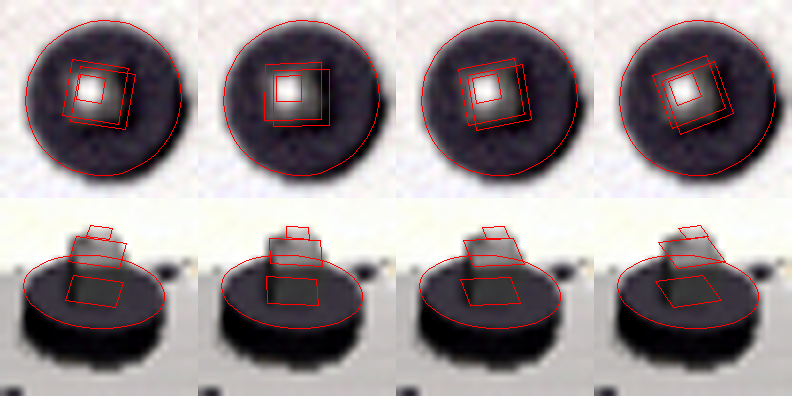

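```bash
sed -e 's/\[-10,0,10,20\]/[-4,2,8]/; s/fx=7.6,fy=7.6/fx=10,fy=10/; s/ov.png/ov2.png/; s/k=26/k=26/' -e "s/uv=((proj(n,C)/uv=((proj(n,C)+([0,.9] if n=='scene' else [0.3,0.2])/" ov.py > ov2.py; python3 ov2.py
```

```text
(no output)
```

View pics/ov2.png

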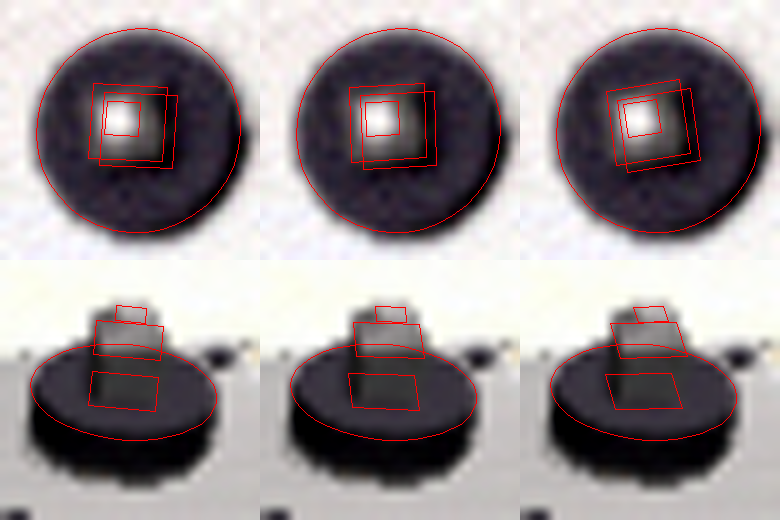

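```bash
python3 - <<'E'
from h import *
for n in ['top','scene']:
    z=np.load(n+'0.npz')
    vv,uu=np.mgrid[0:480,0:640];X=unproj(n,np.stack([uu.ravel(),vv.ravel()],1),z['d'].ravel())
    m=(X[:,2]>.05)&(X[:,2]<.3)
    w=np.radians(36.3);Q=(X[:,:2]-[.5433,-.3504])@np.array([[np.cos(w),-np.sin(w)],[np.sin(w),np.cos(w)]])
    m&=(np.abs(Q)<.16).all(1)&(z['d'].ravel()>0)
    q=np.c_[Q[m],X[m,2]]
    for r in np.unique((q/[.01,.01,.02]).round().astype(int),axis=0): print(n,r*[10,10,20])
E
```

```text
top [ -90 -160   80]
top [ -90 -160  100]
top [ -90 -150   60]
top [ -90 -150   80]
top [ -80 -160   80]
top [ -80 -150   60]
top [ -80 -150   80]
top [ -80 -150  100]
top [ -80 -140   60]
top [ -80 -140   80]
top [ -70 -160   60]
top [ -70 -160   80]
top [ -70 -160  100]
top [ -70 -150   60]
top [ -70 -150   80]
top [-70  90  80]
top [-70 100  80]
top [-70 110  60]
top [-70 110  80]
top [-60  90  80]
top [-60 100  80]
top [-60 110  60]
top [-60 110  80]
top [-50  90  80]
top [-50 100  60]
top [-50 100  80]
top [-50 110  60]
top [-50 110  80]
top [60  0 60]
top [ 70 -10  80]
top [70  0 60]
top [70  0 80]
top [70 10 60]
top [70 10 80]
top [ 80 -10  80]
top [80  0 60]
top [80  0 80]
top [80 10 60]
top [80 10 80]
top [90  0 80]
scene [ -80 -160   80]
scene [ -80 -150   60]
scene [ -80 -150   80]
scene [ -70 -160   60]
scene [ -70 -160   80]
scene [ -70 -150   60]
scene [ -70 -150   80]
scene [-70  90  80]
scene [-70 100  80]
scene [-70 110  80]
scene [ -60 -160   60]
scene [ -60 -160   80]
scene [ -60 -150   80]
scene [-60  90  60]
scene [-60  90  80]
scene [-60 100  80]
scene [-60 110  60]
scene [-60 110  80]
scene [-50  90  60]
scene [-50  90  80]
scene [-50 100  60]
scene [-50 100  80]
scene [-50 110  60]
scene [-50 110  80]
scene [-40 100  60]
scene [-40 100  80]
scene [ 60 -10  80]
scene [ 70 -10  60]
scene [ 70 -10  80]
scene [70  0 80]
scene [70 10 80]
scene [ 80 -20  60]
scene [ 80 -10  60]
scene [ 80 -10  80]
scene [80  0 60]
scene [80  0 80]
scene [80 10 60]
scene [80 10 80]
scene [ 90 -10  60]
scene [ 90 -10  80]
scene [90  0 60]
scene [90  0 80]
```

```bash
cat > mv.py <<'E'
import sys
from h import *
# usage: mv.py yaw0 x0 y0 z0  x y z yaw ...
def delta(p0,yaw0,p1,yaw1):
    D=(np.array(p1)-np.array(p0))*1000;c,s=np.cos(np.radians(yaw0)),np.sin(np.radians(yaw0))
    return [round(c*D[0]+s*D[1],1),round(-D[2],1),round(-s*D[0]+c*D[1],1),0,round(-(yaw1-yaw0),1),0]
if __name__=='__main__':
    a=list(map(float,sys.argv[1:]));p0,y0=a[:3],a[3]
    for i in range(4,len(a),4): print(delta(p0,y0,a[i:i+3],a[i+3]), np.linalg.norm(np.array(a[i:i+3])-np.array(a[i-4:i-1])))
E
python3 mv.py .193 .621 .234 -17.23  .2 .62 .34 -17.23  .5 .15 .35 -80 .543 -.33 .25 -143.7
```

```text
[np.float64(7.0), np.float64(-106.0), np.float64(1.1), 0, -0.0, 0] 0.10623558725775466
[np.float64(432.7), np.float64(-116.0), np.float64(-358.9), 0, 62.8, 0] 0.5576737397439474
[np.float64(616.0), np.float64(-16.0), np.float64(-804.6), 0, 126.5, 0] 0.4921879722219957
```

Request:
move_arm --pt "2 -40 0 0 0 0" --pt "4 -80 0 0 0 0" --pt "7 -106 1 0 0 0" --pt "37 -107 -24 0 5 0" --pt "68 -108 -50 0 10 0" --pt "98 -108 -75 0 15 0" --pt "128 -109 -101 0 20 0" --pt "159 -110 -127 0 25 0" --pt "189 -110 -153 0 30 0" --pt "220 -111 -179 0 35 0" --pt "250 -112 -204 0 40 0" --pt "281 -112 -230 0 45 0" --pt "311 -113 -256 0 50 0" --pt "341 -114 -282 0 54 0" --pt "372 -115 -307 0 58 0" --pt "402 -115 -333 0 62 0" --pt "433 -116 -359 0 63 0" --pt "433 -116 -359 0 63 0" --claw 87

```text
time_s: 2.0
tool_pos: [0.5037, 0.1399, 0.3503]
tool_rot: [-89.8, -0.2, -81.1]
force: [-0.7, -1.3, 0.6]
grip_width: 0.087
```

```bash
python3 -c "
from h import *
read_camera('top');read_camera('top')
o=env.get_obs();print(o['tool_pos'],o['tool_rot'],o['qpos'],o['joint_velocities'],o['time_s'])"
python3 mv.py .5 .15 .35 -80.2 .545 -.349 .20 -143.7
```

```text
[0.50050469 0.14772372 0.34979694] [-8.99758829e+01  2.28144084e-02 -8.04869007e+01] [-42.96218325   0.24116508  23.84687145  90.8767814   -0.1159954
  88.87505917  -9.60017902] [-2.08565249 -0.12545974 -3.57647815  0.52473452 -1.17087741  0.10826163
 -0.34189997] 2.1
[np.float64(499.4), np.float64(150.0), np.float64(-40.6), 0, 63.5, 0] 0.5229971319233022
```

Request:
move_arm --pt "38 5 -3 0 5 0" --pt "77 12 -6 0 10 0" --pt "115 20 -9 0 15 0" --pt "154 30 -12 0 20 0" --pt "192 40 -15 0 25 0" --pt "231 50 -18 0 30 0" --pt "269 65 -21 0 35 0" --pt "307 80 -24 0 40 0" --pt "345 95 -27 0 45 0" --pt "384 110 -30 0 50 0" --pt "420 125 -34 0 55 0" --pt "460 140 -37 0 60 0" --pt "499 150 -41 0 63.5 0" --pt "499 150 -41 0 63.5 0" --pt "499 150 -41 0 63.5 0" --pt "499 150 -41 0 63.5 0" --pt "499 150 -41 0 63.5 0"

```text
time_s: 3.52
tool_pos: [0.5456, -0.3463, 0.1998]
tool_rot: [-90.0, 0.1, -143.5]
force: [-0.1, -0.2, -0.6]
grip_width: 0.0871
```

```bash
python3 - <<'E'
from h import *
p,d=read_camera('scene');save('s1.png',p[150:340,100:350].repeat(3,0).repeat(3,1)[:570,:750])
o=env.get_obs();print(o['tool_pos'],o['tool_rot'],o['qpos'],o['force'],o['time_s'])
E
```

```text
[ 0.54563001 -0.34639731  0.20009952] [-9.00111507e+01  1.32935953e-01 -1.43488485e+02] [ -6.45668739  24.13693809  48.35628607  87.86167303 -18.47237984
  76.25041877  -9.66957223] [0.22082815 0.28536665 0.58856124] 3.5667
```

View pics/s1.png

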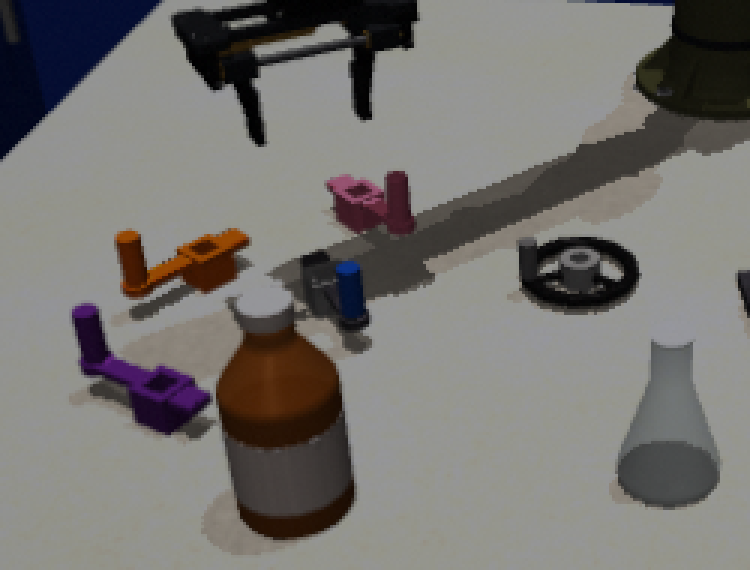

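Request:
move_arm --pt "1 40 1 0 0 0" --pt "2 80 2 0 0 0" --pt "2 115 2 0 0 0" --pt "2 140 2 0 0 0" --pt "2 155 2 0 0 0" --pt "2 168 2 0 0 0" --pt "2 181 2 0 0 0" --pt "2 181 2 0 0 0" --pt "2 181 2 0 0 0"

```text
time_s: 4.32
tool_pos: [0.5442, -0.3518, 0.0192]
tool_rot: [-90.0, 0.0, -143.7]
force: [-0.1, -0.1, -0.5]
grip_width: 0.0873
```

```bash
python3 - <<'E'
from h import *
p,d=read_camera('scene');save('s2.png',cv2.resize(p[190:310,120:280],None,fx=5,fy=5))
o=env.get_obs();print(o['tool_pos'],o['tool_rot'],o['qpos'],o['force'],o['time_s'])
E
```

```text
[ 0.54451477 -0.35232945  0.0198276 ] [-8.98972359e+01  5.79759080e-02 -1.43721596e+02] [ -1.88850714  34.44067513  42.80528618  96.85212387 -26.60267592
  59.20584334  -3.90383727] [-0.59536377 -0.46629769  0.71741159] 4.3667
```

View pics/s2.png

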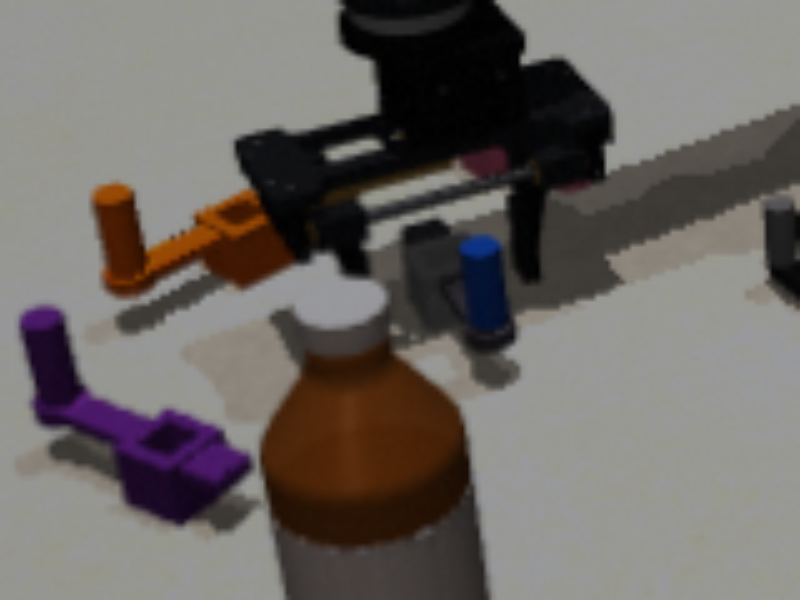

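Hub is between the open fingers (picture about (430,280)). Closing.

Request:
move_arm --pt "0 0 0 0 0 0" --pt "0 0 0 0 0 0" --pt "0 0 0 0 0 0" --pt "0 0 0 0 0 0" --pt "0 0 0 0 0 0" --pt "0 0 0 0 0 0" --claw 25 --newtons 35

```text
time_s: 4.87
tool_pos: [0.5437, -0.3519, 0.0187]
tool_rot: [-90.0, 0.0, -143.7]
force: [-0.1, -0.1, 0.4]
grip_width: 0.0547
```

Request:
move_arm --pt "0 0 0 0 0 0" --pt "0 0 0 0 0 0" --pt "0 0 0 0 0 0" --pt "0 0 0 0 0 0" --pt "0 0 0 0 0 0" --pt "0 0 0 0 0 0"

```text
time_s: 5.37
tool_pos: [0.5434, -0.3517, 0.0185]
tool_rot: [-90.0, -0.0, -143.7]
force: [-1.8, 1.0, 0.6]
grip_width: 0.038
```

Request:
move_arm --pt "0 -10 0 0 0 0" --pt "0 -30 0 0 0 0" --pt "0 -60 0 0 0 0" --pt "0 -95 0 0 0 0" --pt "0 -130 0 0 0 0" --pt "0 -165 0 0 0 0" --pt "0 -200 0 0 0 0" --pt "0 -220 0 0 0 0" --pt "0 -220 0 0 0 0"

```text
time_s: 6.12
tool_pos: [0.5454, -0.354, 0.2447]
tool_rot: [-89.5, 0.2, -143.8]
force: [0.9, -0.8, -1.5]
grip_width: 0.0379
```

```bash
python3 - <<'E'
from h import *
p,d=read_camera('scene');save('s3.png',cv2.resize(p[100:300,120:380],None,fx=3,fy=3))
p,d=read_camera('top');save('t3.png',p)
o=env.get_obs();print(o['tool_pos'],o['tool_rot'],o['force'],o['grip_width'],o['time_s'],o['qpos'])
E
python3 mv.py .5435 -.3515 .239 -143.7 .533 .112 .239 -84
```

```text
[ 0.54361005 -0.35199999  0.23888019] [-8.99525471e+01  4.62191714e-02 -1.43742239e+02] [ 0.38256706  0.04876737 -3.32115777] 0.037810085059995335 6.2167 [ -6.37806354  23.06179732  49.30963688  84.65511088 -17.57547897
  80.24014157 -10.1260821 ]
[np.float64(-265.9), np.float64(-0.0), np.float64(-379.8), 0, -59.7, 0] 0.46361891678403283
```

View pics/s3.png

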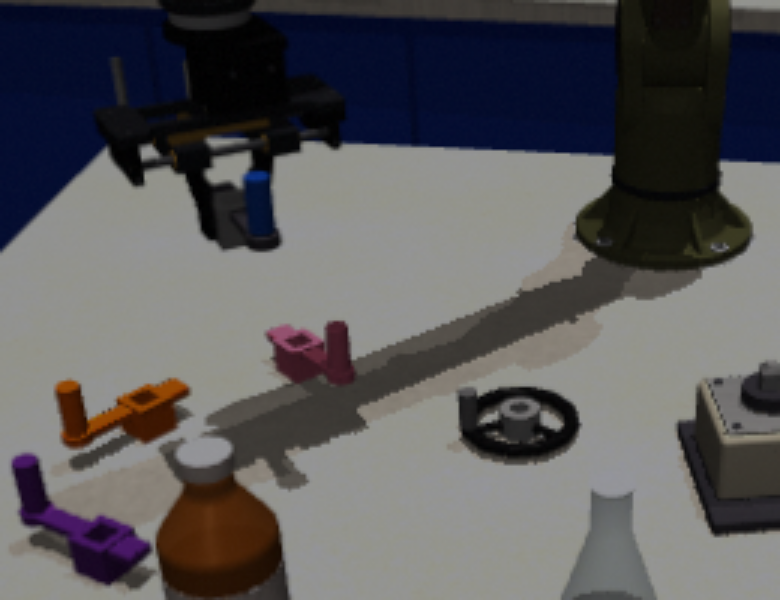

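Request:
move_arm --pt "-10 0 -14 0 -2 0" --pt "-27 0 -38 0 -6 0" --pt "-48 0 -68 0 -10 0" --pt "-70 0 -100 0 -15 0" --pt "-92 0 -131 0 -20 0" --pt "-114 0 -163 0 -25 0" --pt "-136 0 -194 0 -30 0" --pt "-158 0 -226 0 -35 0" --pt "-180 0 -257 0 -40 0" --pt "-202 0 -288 0 -45 0" --pt "-224 0 -320 0 -50 0" --pt "-244 0 -348 0 -54 0" --pt "-258 0 -368 0 -58 0" --pt "-266 0 -380 0 -60 0" --pt "-266 0 -380 0 -60 0" --pt "-266 0 -380 0 -60 0" --pt "-266 0 -380 0 -60 0" --pt "-266 0 -380 0 -60 0"

```text
time_s: 7.72
tool_pos: [0.5334, 0.1093, 0.2382]
tool_rot: [-90.0, -0.1, -84.0]
force: [0.9, 0.1, -2.2]
grip_width: 0.0376
```

```bash
cat > look.py <<'E'
import sys
from h import *
k=sys.argv[1]
p,d=read_camera('scene');np.savez('s%s.npz'%k,p=p,d=d);a=cv2.resize(p[140:290,320:520],(533,400),interpolation=cv2.INTER_CUBIC)
q,e=read_camera('top');np.savez('t%s.npz'%k,p=q,d=e);b=cv2.resize(q[220:320,200:300],(400,400),interpolation=cv2.INTER_CUBIC)
save('look%s.png'%k,np.hstack([a[:,:400],b]));save('tl%s.png'%k,q)
o=env.get_obs()
for f in ['tool_pos','tool_rot','force','grip_width','time_s','qpos']: print(f,np.round(o[f],4))
E
python3 look.py 4
```

```text
tool_pos [0.5335 0.11   0.2385]
tool_rot [-8.99965e+01 -1.42000e-02 -8.39248e+01]
force [-0.3901  0.0441 -2.5286]
grip_width 0.038
time_s 7.8167
qpos [-41.2365   5.3446  28.7228  98.7929  -2.6233  76.5288  -5.9322]
```

View pics/look4.png

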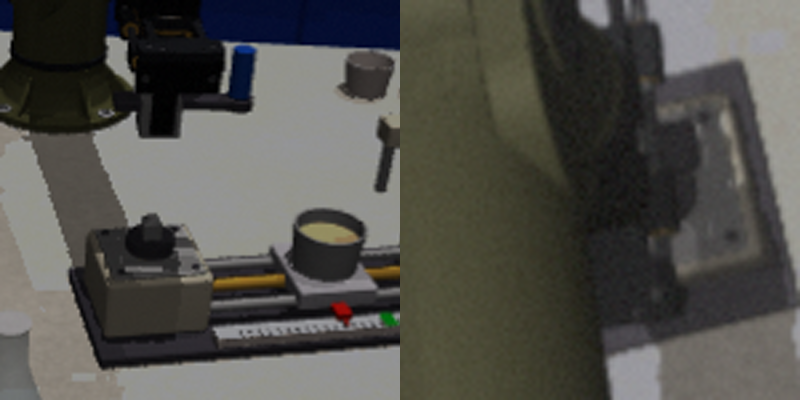

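Request:
move_arm --pt "-1 30 0 0 0 0" --pt "-2 60 0 0 0 0" --pt "-2 80 0 0 0 0" --pt "-2 90 0 0 0 0" --pt "-2 90 0 0 0 0" --pt "-2 90 0 0 0 0" --pt "-2 90 0 0 0 0"

```text
time_s: 8.4
tool_pos: [0.5344, 0.1138, 0.1503]
tool_rot: [-89.8, 0.0, -83.8]
force: [0.1, -0.5, -2.2]
grip_width: 0.0376
```

```bash
python3 look.py 5; python3 - <<'E'
from h import *
z=np.load('s5.npz')['p'];save('z5.png',cv2.resize(z[170:245,335:435],(800,600),interpolation=cv2.INTER_CUBIC))
E
```

```text
tool_pos [0.5343 0.114  0.1503]
tool_rot [-8.98218e+01  5.33000e-02 -8.37519e+01]
force [-0.4272 -1.0965 -2.9139]
grip_width 0.0375
time_s 8.5
qpos [-40.6313   9.3842  28.4469 105.2134  -4.8984  66.4122  -4.3087]
```

View pics/z5.png

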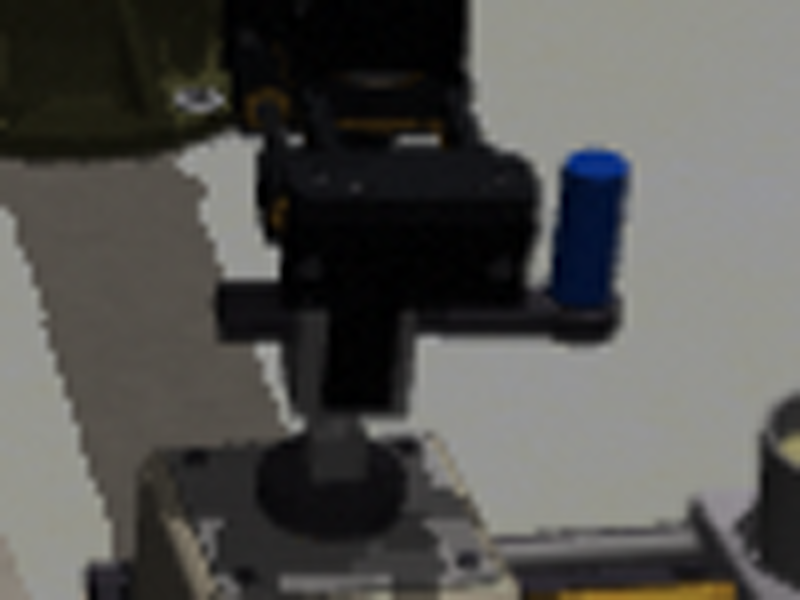

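```bash
python3 - <<'E'
from h import *
p=np.load('s5.npz')['p'];S=8;o=(335,170)
im=cv2.resize(p[170:245,335:435],(800,600),interpolation=cv2.INTER_CUBIC)
im=np.clip(im.astype(float)*1.8,0,255).astype(np.uint8)
def sq(x,y,w,h,zz):
    w=np.radians(w);return [[x+h*(a*np.cos(w)-b*np.sin(w)),y+h*(a*np.sin(w)+b*np.cos(w)),zz] for a,b in [(1,1),(-1,1),(-1,-1),(1,-1)]]
def D(C,col):
    uv=((proj('scene',C)+[0,.9]-o+.5)*S-.5).round().astype(int);cv2.polylines(im,[uv.reshape(-1,1,2)],True,col,1)
for z in (.1315,.1675): D(sq(.5343,.114,96.2,.019,z),(255,0,0))
for z in (.1,.116): D(sq(.533,.112,6,.009,z),(0,255,0))
a=np.linspace(0,6.28,40)
D(np.stack([.533+.025*np.cos(a),.112+.025*np.sin(a),0*a+.1],1),(0,255,0))
g=np.radians(96.2);gx,gy=.5343+.075*np.cos(g),.114+.075*np.sin(g)
for z in (.1675,.2155): D(np.stack([gx+.011*np.cos(a),gy+.011*np.sin(a),0*a+z],1),(255,255,0))
save('ov5.png',im)
E
```

```text
(no output)
```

View pics/ov5.png

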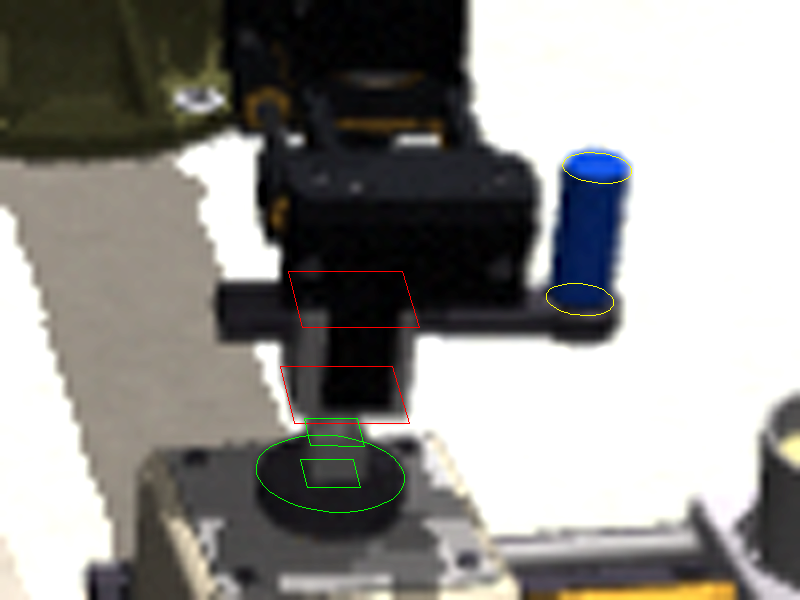

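Request:
move_arm --pt "1 0 -1 0 0 0" --pt "1 4 -1 0 0 0" --pt "1 8 -1 0 0 0" --pt "1 12 -1 0 0 0" --pt "1 16 -1 0 0 0" --pt "1 20 -1 0 0 0" --pt "1 20 -1 0 0 0"

```text
time_s: 9.08
tool_pos: [0.5314, 0.1126, 0.1273]
tool_rot: [-90.1, -0.0, -83.7]
force: [-0.2, -0.4, -4.2]
grip_width: 0.0377
```

Request:
move_arm --pt "0 3 0 0 0 0" --pt "0 6 0 0 0 0" --pt "0 9 0 0 0 0" --pt "0 11 0 0 0 0" --pt "0 12 0 0 0 0" --pt "0 12 0 0 0 0"

```text
time_s: 9.58
tool_pos: [0.5322, 0.1128, 0.1184]
tool_rot: [-90.0, 0.1, -83.7]
force: [-5.3, -2.1, 10.1]
grip_width: 0.0374
```

```bash
python3 look.py 6; python3 - <<'E'
from h import *
z=np.load('s6.npz')['p'];save('z6.png',cv2.resize(np.clip(z[170:245,335:435]*1.8,0,255).astype(np.uint8),(800,600),interpolation=cv2.INTER_CUBIC))
E
```

```text
tool_pos [0.5322 0.1128 0.1184]
tool_rot [-9.00114e+01  5.14000e-02 -8.37379e+01]
force [-5.3042 -1.097   9.8302]
grip_width 0.0376
time_s 9.6833
qpos [-40.1784  11.1991  28.3037 107.2839  -5.9931  62.9611  -3.3371]
```

View pics/z6.png

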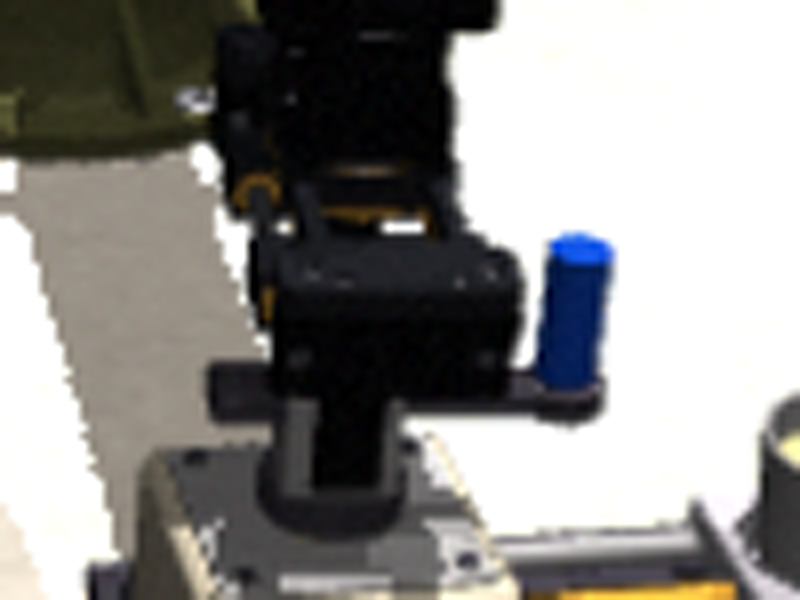

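Request:
move_arm --pt "0 0 0 0 0 0" --pt "0 0 0 0 0 0" --pt "0 0 0 0 0 0" --pt "0 0 0 0 0 0" --pt "0 0 0 0 0 0" --pt "0 0 0 0 0 0" --pt "0 0 0 0 0 0" --pt "0 0 0 0 0 0" --pt "0 -15 0 0 0 0" --pt "0 -40 0 0 0 0" --pt "0 -75 0 0 0 0" --pt "0 -110 0 0 0 0" --pt "0 -125 0 0 0 0" --pt "0 -125 0 0 0 0" --pt "0 -125 0 0 0 0" --claw 75

```text
time_s: 10.93
tool_pos: [0.5327, 0.1128, 0.2424]
tool_rot: [-89.9, 0.0, -83.7]
force: [-0.3, 0.0, -0.2]
grip_width: 0.0749
```

```bash
python3 look.py 7; python3 - <<'E'
from h import *
z=np.load('s7.npz')['p'];save('z7.png',cv2.resize(np.clip(z[170:245,335:435]*1.8,0,255).astype(np.uint8),(800,600),interpolation=cv2.INTER_CUBIC))
# blue grip
for k,n in (('s7','scene'),('t7','top')):
    f=np.load(k+'.npz');p=f['p'].astype(int);m=(p[...,2]>p[...,0]+60)&(p[...,2]>p[...,1]+30)
    m[:, :320 if n=='scene' else 200]=0
    v,u=np.nonzero(m);d=f['d'][v,u]
    X=unproj(n,np.stack([u,v],1),d);s=(d>0)&(X[:,2]>.12)&(X[:,2]<.2)&(X[:,0]>.3)
    if s.sum(): X=X[s];print(n,len(X),X.mean(0),X.min(0),X.max(0)); t=X[X[:,2]>.178];print(t.mean(0),len(t))
E
```

```text
tool_pos [0.5314 0.1126 0.2403]
tool_rot [-9.01142e+01 -2.24000e-02 -8.37327e+01]
force [-0.7     0.2406 -0.3867]
grip_width 0.075
time_s 11.0333
qpos [-41.5355   5.1801  28.6534  98.7471  -2.5392  76.833   -6.1296]
scene 24 [0.52680949 0.18710481 0.18349333] [0.51702724 0.17874922 0.18128228] [0.53562224 0.19741996 0.18692867]
[0.52680949 0.18710481 0.18349333] 24Traceback (most recent call last):
  File "<stdin>", line 8, in <module>
  File "h.py", line 7, in unproj
    p=cv2.undistortPoints(uv,K,D).reshape(-1,2);d=np.asarray(d,float).reshape(-1,1)
      ~~~~~~~~~~~~~~~~~~~^^^^^^^^
cv2.error: OpenCV(4.12.0) /io/opencv/modules/calib3d/src/undistort.dispatch.cpp:347: error: (-215:Assertion failed) CV_IS_MAT(_src) && CV_IS_MAT(_dst) && (_src->rows == 1 || _src->cols == 1) && (_dst->rows == 1 || _dst->cols == 1) && _src->cols + _src->rows - 1 == _dst->rows + _dst->cols - 1 && (CV_MAT_TYPE(_src->type) == CV_32FC2 || CV_MAT_TYPE(_src->type) == CV_64FC2) && (CV_MAT_TYPE(_dst->type) == CV_32FC2 || CV_MAT_TYPE(_dst->type) == CV_64FC2) in function 'cvUndistortPointsInternal'
```

View pics/z7.png

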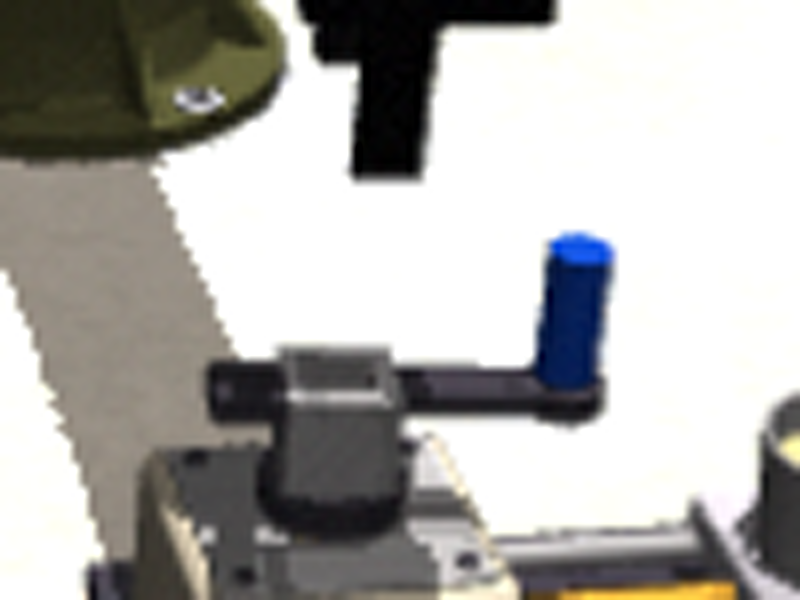

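```bash
cat > meas.py <<'E'
import sys
from h import *
def meas(n,p,d):
    p=p.astype(int);r,g,b=p[...,0],p[...,1],p[...,2]
    R=(r>1.8*g)&(r>1.8*b)&(r>70);G=(g>1.6*r)&(g>1.5*b)&(g>50)
    box=np.zeros(R.shape,bool)
    if n=='top': box[230:300,130:260]=1
    else: box[240:280,395:500]=1
    out=[]
    for m in (R&box,G&box):
        k,l,st,c=cv2.connectedComponentsWithStats(m.astype(np.uint8))
        if k<2: out.append(None);continue
        i=1+st[1:,4].argmax();v,u=np.nonzero(l==i);dd=d[v,u];s=dd>0
        X=unproj(n,np.stack([u[s],v[s]],1),dd[s]);out.append((c[i].round(1),st[i,4],np.median(X,0).round(4),X))
    w=np.radians(12.66);ax=np.array([-np.sin(w),np.cos(w),0])
    print(n,[o and o[:3] for o in out])
    if all(out):
        e=[ (np.percentile(o[3]@ax,2)+np.percentile(o[3]@ax,98))/2 for o in out];w_=[np.ptp(np.percentile(o[3]@ax,[2,98])) for o in out]
        print('to go',round(e[1]-e[0],4),'mean',round((out[1][3].mean(0)-out[0][3].mean(0))@ax,4),'widths',np.round(w_,4))
if __name__=='__main__':
    for a in sys.argv[1:]:
        f=np.load(a+'.npz');meas('top' if a[0]=='t' else 'scene',f['p'],f['d'])
E
python3 meas.py top0 scene0 s7 t7
python3 mv.py .5318 .1127 .2403 -83.74  .5255 .1872 .2403 -83.74 .5255 .1872 .1555 -83.74
```

```text
top [(array([190.3, 264.2]), np.int32(36), array([0.5511, 0.3129, 0.0365])), (array([172.6, 265.8]), np.int32(39), array([0.5483, 0.3623, 0.0264]))]
to go 0.0495 mean 0.049 widths [0.0131 0.0118]
scene [(array([447.6, 255.1]), np.int32(31), array([0.5476, 0.3128, 0.0346])), (array([465.5, 259.2]), np.int32(25), array([0.5495, 0.364 , 0.0248]))]
to go 0.0441 mean 0.0493 widths [0.0304 0.022 ]
scene [(array([447.6, 255.2]), np.int32(32), array([0.5459, 0.3134, 0.0341])), (array([465.5, 259.2]), np.int32(25), array([0.5468, 0.3637, 0.0247]))]
to go 0.044 mean 0.0491 widths [0.0307 0.0208]
top [None, None]
[np.float64(-74.7), np.float64(-0.0), np.float64(1.9), 0, -0.0, 0] 0.07476590131871616
[np.float64(-74.7), np.float64(84.8), np.float64(1.9), 0, -0.0, 0] 0.08480000000000001
```

Request:
move_arm --pt "-25 0 1 0 0 0" --pt "-55 0 2 0 0 0" --pt "-75 0 2 0 0 0" --pt "-75 0 2 0 0 0" --pt "-75 0 2 0 0 0" --pt "-75 25 2 0 0 0" --pt "-75 50 2 0 0 0" --pt "-75 72 2 0 0 0" --pt "-75 85 2 0 0 0" --pt "-75 85 2 0 0 0" --pt "-75 85 2 0 0 0" --claw 55

```text
time_s: 11.95
tool_pos: [0.5256, 0.1858, 0.1556]
tool_rot: [-90.1, -0.1, -83.8]
force: [-0.5, -0.4, 0.2]
grip_width: 0.0554
```

Request:
move_arm --pt "-75 0 0 0 0 0" --claw 999

```text
out of range
```

(The second call was a slip of mine. It was refused whole, so nothing moved.) Closing on the grip.

Request:
move_arm --pt "0 0 0 0 0 0" --pt "0 0 0 0 0 0" --pt "0 0 0 0 0 0" --pt "0 0 0 0 0 0" --pt "0 0 0 0 0 0" --pt "0 0 0 0 0 0" --pt "0 0 0 0 0 0" --pt "0 0 0 0 0 0" --claw 15 --newtons 25

```text
time_s: 12.62
tool_pos: [0.5261, 0.1878, 0.1568]
tool_rot: [-90.0, 0.0, -83.7]
force: [-0.0, 0.1, 2.1]
grip_width: 0.0212
```

```bash
python3 look.py 8
```

```text
tool_pos [0.5261 0.1878 0.1568]
tool_rot [-8.99763e+01  1.98000e-02 -8.37212e+01]
force [-0.3017  0.9892  1.5745]
grip_width 0.0209
time_s 12.7167
qpos [-45.0206  10.5727  25.3241 102.9219  -4.8861  67.5475 -11.9272]
```

View pics/look8.png

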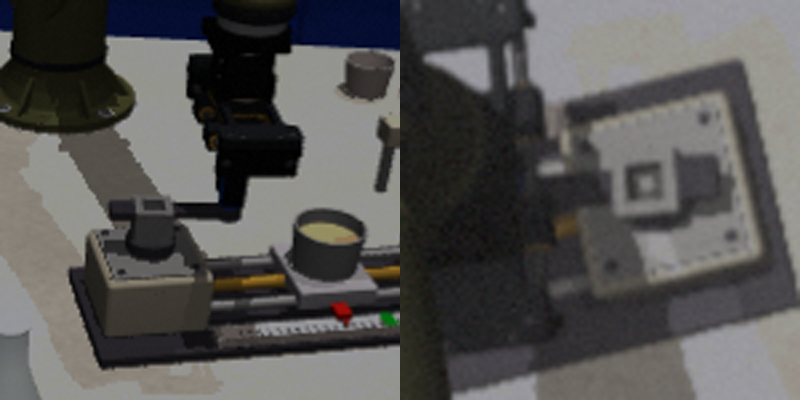

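```bash
cat > circ.py <<'E'
import sys,numpy as np
# circ.py startdeg_turned step n : displacement rows in tool x,z (mm) ; dx0 dz0 = commanded offset relative to ideal
def rows(a0,step,n,yaw=-83.7,start=95.2,r=75.2,tail=1):
    f=lambda a:r*np.array([np.cos(np.radians(start-a-yaw)),np.sin(np.radians(start-a-yaw))])
    o=[]
    for i in list(range(1,n+1))+[n]*tail:
        v=f(a0+step*i)-f(a0);o.append([int(round(v[0])),0,int(round(v[1])),0,0,0])
    return o
a=list(map(float,sys.argv[1:]));print(rows(a[0],a[1],int(a[2])))
E
python3 circ.py 0 6.32 19
```

```text
[[1, 0, 8, 0, 0, 0], [2, 0, 16, 0, 0, 0], [5, 0, 24, 0, 0, 0], [8, 0, 32, 0, 0, 0], [12, 0, 39, 0, 0, 0], [17, 0, 46, 0, 0, 0], [22, 0, 52, 0, 0, 0], [29, 0, 58, 0, 0, 0], [35, 0, 62, 0, 0, 0], [43, 0, 66, 0, 0, 0], [50, 0, 69, 0, 0, 0], [58, 0, 72, 0, 0, 0], [66, 0, 73, 0, 0, 0], [75, 0, 74, 0, 0, 0], [83, 0, 73, 0, 0, 0], [91, 0, 72, 0, 0, 0], [99, 0, 70, 0, 0, 0], [107, 0, 67, 0, 0, 0], [114, 0, 63, 0, 0, 0], [114, 0, 63, 0, 0, 0]]
```

Request:
move_arm --pt "1 0 8 0 0 0" --pt "2 0 16 0 0 0" --pt "5 0 24 0 0 0" --pt "8 0 32 0 0 0" --pt "12 0 39 0 0 0" --pt "17 0 46 0 0 0" --pt "22 0 52 0 0 0" --pt "29 0 58 0 0 0" --pt "35 0 62 0 0 0" --pt "43 0 66 0 0 0" --pt "50 0 69 0 0 0" --pt "58 0 72 0 0 0" --pt "66 0 73 0 0 0" --pt "75 0 74 0 0 0" --pt "83 0 73 0 0 0" --pt "91 0 72 0 0 0" --pt "99 0 70 0 0 0" --pt "107 0 67 0 0 0" --pt "114 0 63 0 0 0" --pt "114 0 63 0 0 0"

```text
time_s: 14.38
tool_pos: [0.5998, 0.079, 0.1563]
tool_rot: [-90.1, -0.0, -83.8]
force: [-3.9, 2.0, 1.8]
grip_width: 0.0213
```

```bash
python3 look.py 9; python3 meas.py s9; python3 circ.py 120 6.32 19
```

```text
tool_pos [0.6003 0.0799 0.1563]
tool_rot [-9.00764e+01 -3.67000e-02 -8.37806e+01]
force [-3.6598  1.318   1.1699]
grip_width 0.0208
time_s 14.4833
qpos [-34.3201  16.958   29.0142  96.3623  -8.6763  69.0054   2.9863]
scene [(array([450.3, 255. ]), np.int32(32), array([0.5448, 0.3209, 0.0341])), (array([465.5, 259.2]), np.int32(25), array([0.5498, 0.3647, 0.0245]))]
to go 0.0376 mean 0.0415 widths [0.0288 0.0203]
[[7, 0, -5, 0, 0, 0], [13, 0, -10, 0, 0, 0], [19, 0, -16, 0, 0, 0], [24, 0, -23, 0, 0, 0], [28, 0, -30, 0, 0, 0], [31, 0, -37, 0, 0, 0], [34, 0, -45, 0, 0, 0], [36, 0, -53, 0, 0, 0], [36, 0, -62, 0, 0, 0], [36, 0, -70, 0, 0, 0], [35, 0, -78, 0, 0, 0], [33, 0, -86, 0, 0, 0], [30, 0, -94, 0, 0, 0], [27, 0, -102, 0, 0, 0], [22, 0, -108, 0, 0, 0], [17, 0, -115, 0, 0, 0], [11, 0, -121, 0, 0, 0], [4, 0, -126, 0, 0, 0], [-3, 0, -130, 0, 0, 0], [-3, 0, -130, 0, 0, 0]]
```

View pics/look9.png

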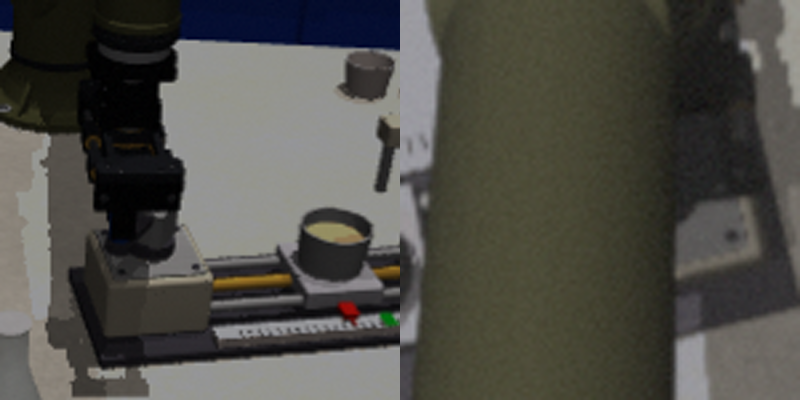

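Working: the pointer moved about 8 mm for a third of a turn, and the forces are low. Continuing.

Request:
move_arm --pt "7 0 -5 0 0 0" --pt "13 0 -10 0 0 0" --pt "19 0 -16 0 0 0" --pt "24 0 -23 0 0 0" --pt "28 0 -30 0 0 0" --pt "31 0 -37 0 0 0" --pt "34 0 -45 0 0 0" --pt "36 0 -53 0 0 0" --pt "36 0 -62 0 0 0" --pt "36 0 -70 0 0 0" --pt "35 0 -78 0 0 0" --pt "33 0 -86 0 0 0" --pt "30 0 -94 0 0 0" --pt "27 0 -102 0 0 0" --pt "22 0 -108 0 0 0" --pt "17 0 -115 0 0 0" --pt "11 0 -121 0 0 0" --pt "4 0 -126 0 0 0" --pt "-3 0 -130 0 0 0" --pt "-3 0 -130 0 0 0"

```text
time_s: 16.15
tool_pos: [0.4703, 0.0702, 0.1567]
tool_rot: [-90.1, -0.0, -83.7]
force: [-0.2, -0.8, 1.0]
grip_width: 0.0212
```

```bash
python3 look.py 10; python3 meas.py s10; python3 circ.py 240 6.32 19
```

```text
tool_pos [0.4708 0.0696 0.1567]
tool_rot [-9.00834e+01 -1.53000e-02 -8.37175e+01]
force [-0.6217  0.3353  2.0736]
grip_width 0.021
time_s 16.25
qpos [-38.6287  -0.3585  27.1361 113.6152   0.1863  66.7884  -5.2843]
scene [(array([453.4, 255.6]), np.int32(39), array([0.5455, 0.3296, 0.0338])), (array([465.5, 259.3]), np.int32(26), array([0.5508, 0.3637, 0.025 ]))]
to go 0.0275 mean 0.0332 widths [0.0311 0.0195]
[[-7, 0, -4, 0, 0, 0], [-15, 0, -6, 0, 0, 0], [-23, 0, -8, 0, 0, 0], [-32, 0, -9, 0, 0, 0], [-40, 0, -9, 0, 0, 0], [-48, 0, -8, 0, 0, 0], [-56, 0, -7, 0, 0, 0], [-64, 0, -4, 0, 0, 0], [-72, 0, -1, 0, 0, 0], [-79, 0, 4, 0, 0, 0], [-85, 0, 9, 0, 0, 0], [-91, 0, 14, 0, 0, 0], [-97, 0, 21, 0, 0, 0], [-101, 0, 28, 0, 0, 0], [-105, 0, 35, 0, 0, 0], [-108, 0, 43, 0, 0, 0], [-110, 0, 51, 0, 0, 0], [-111, 0, 59, 0, 0, 0], [-112, 0, 67, 0, 0, 0], [-112, 0, 67, 0, 0, 0]]
```

View pics/look10.png

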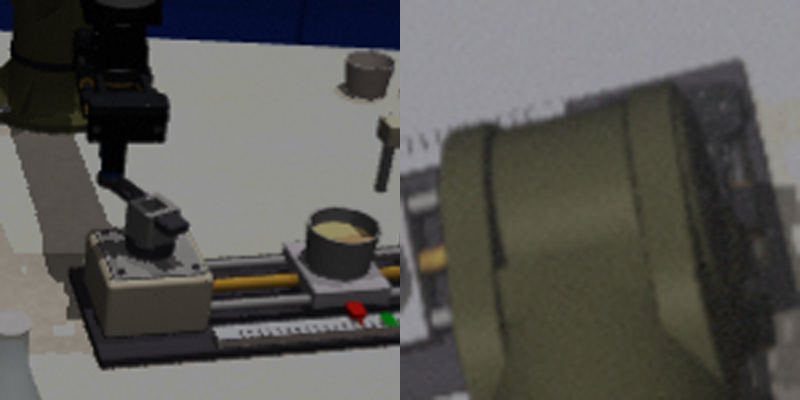

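Request:
move_arm --pt "-7 0 -4 0 0 0" --pt "-15 0 -6 0 0 0" --pt "-23 0 -8 0 0 0" --pt "-32 0 -9 0 0 0" --pt "-40 0 -9 0 0 0" --pt "-48 0 -8 0 0 0" --pt "-56 0 -7 0 0 0" --pt "-64 0 -4 0 0 0" --pt "-72 0 -1 0 0 0" --pt "-79 0 4 0 0 0" --pt "-85 0 9 0 0 0" --pt "-91 0 14 0 0 0" --pt "-97 0 21 0 0 0" --pt "-101 0 28 0 0 0" --pt "-105 0 35 0 0 0" --pt "-108 0 43 0 0 0" --pt "-110 0 51 0 0 0" --pt "-111 0 59 0 0 0" --pt "-111 0 67 0 0 0" --pt "-111 0 67 0 0 0"

```text
time_s: 17.92
tool_pos: [0.5279, 0.188, 0.1566]
tool_rot: [-89.9, 0.0, -83.8]
force: [-1.4, 1.5, 1.4]
grip_width: 0.021
```

```bash
python3 look.py 11; python3 meas.py s11 t11
```

```text
tool_pos [0.5271 0.1879 0.1567]
tool_rot [-8.98851e+01  3.37000e-02 -8.37564e+01]
force [0.9995 1.6852 1.7031]
grip_width 0.0211
time_s 18.0167
qpos [-42.6127  10.4934  22.6424 102.7935  -4.3592  67.4448 -12.4016]
scene [(array([456.3, 255.6]), np.int32(38), array([0.5475, 0.3382, 0.034 ])), (array([465.5, 259.2]), np.int32(25), array([0.5494, 0.3646, 0.025 ]))]
to go 0.0208 mean 0.0255 widths [0.0323 0.0199]
top [None, None]
```

View pics/look11.png

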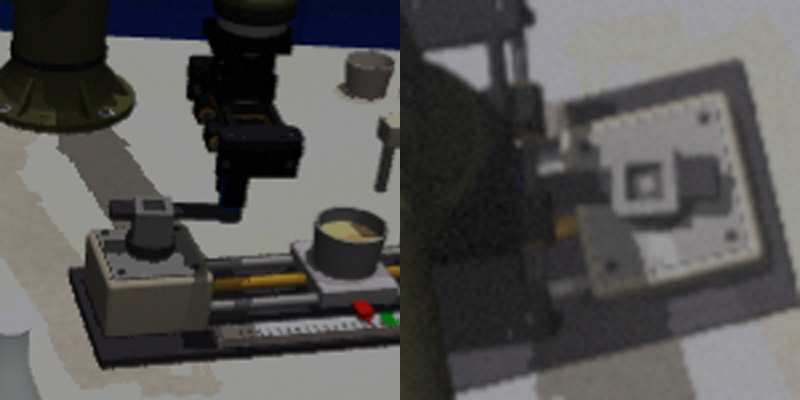

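One turn done (pointer 49 → 25 mm to go). Second turn.

Request:
move_arm --pt "1 0 8 0 0 0" --pt "2 0 16 0 0 0" --pt "5 0 24 0 0 0" --pt "8 0 32 0 0 0" --pt "12 0 39 0 0 0" --pt "17 0 46 0 0 0" --pt "22 0 52 0 0 0" --pt "29 0 58 0 0 0" --pt "35 0 62 0 0 0" --pt "43 0 66 0 0 0" --pt "50 0 69 0 0 0" --pt "58 0 72 0 0 0" --pt "66 0 73 0 0 0" --pt "75 0 74 0 0 0" --pt "83 0 73 0 0 0" --pt "91 0 72 0 0 0" --pt "99 0 70 0 0 0" --pt "107 0 67 0 0 0" --pt "114 0 63 0 0 0" --pt "114 0 63 0 0 0"

```text
time_s: 19.68
tool_pos: [0.5998, 0.079, 0.1563]
tool_rot: [-90.1, -0.0, -83.8]
force: [-4.2, 2.6, 0.2]
grip_width: 0.0216
```

Request:
move_arm --pt "7 0 -5 0 0 0" --pt "13 0 -10 0 0 0" --pt "19 0 -16 0 0 0" --pt "24 0 -23 0 0 0" --pt "28 0 -30 0 0 0" --pt "31 0 -37 0 0 0" --pt "34 0 -45 0 0 0" --pt "36 0 -53 0 0 0" --pt "36 0 -62 0 0 0" --pt "36 0 -70 0 0 0" --pt "35 0 -78 0 0 0" --pt "33 0 -86 0 0 0" --pt "30 0 -94 0 0 0" --pt "27 0 -102 0 0 0" --pt "22 0 -108 0 0 0" --pt "17 0 -115 0 0 0" --pt "11 0 -121 0 0 0" --pt "4 0 -126 0 0 0" --pt "-3 0 -130 0 0 0" --pt "-3 0 -130 0 0 0"

```text
time_s: 21.35
tool_pos: [0.4704, 0.0702, 0.1567]
tool_rot: [-90.1, -0.0, -83.7]
force: [0.2, -1.4, 2.0]
grip_width: 0.0211
```

```bash
python3 look.py 12; python3 meas.py s12
```

```text
tool_pos [0.4709 0.0695 0.1566]
tool_rot [-9.00806e+01 -1.85000e-02 -8.37201e+01]
force [-0.7306 -0.6781  2.1945]
grip_width 0.0213
time_s 21.45
qpos [-36.0565  -0.2643  24.5606 113.5388   0.1316  66.7836  -5.2684]
scene [(array([461.1, 254.2]), np.int32(32), array([0.5382, 0.3506, 0.0346])), (array([466.4, 259.7]), np.int32(17), array([0.5522, 0.3655, 0.0252]))]
to go 0.0069 mean 0.0112 widths [0.0321 0.0187]
```

View pics/look12.png

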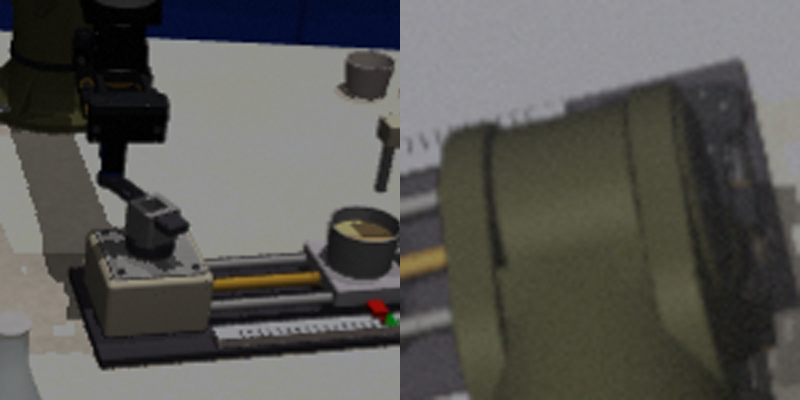

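Request:
move_arm --pt "-7 0 -4 0 0 0" --pt "-15 0 -6 0 0 0" --pt "-23 0 -8 0 0 0" --pt "-32 0 -9 0 0 0" --pt "-40 0 -9 0 0 0" --pt "-48 0 -8 0 0 0" --pt "-56 0 -7 0 0 0" --pt "-64 0 -4 0 0 0" --pt "-72 0 -1 0 0 0" --pt "-79 0 4 0 0 0" --pt "-85 0 9 0 0 0" --pt "-91 0 14 0 0 0" --pt "-97 0 21 0 0 0" --pt "-101 0 28 0 0 0" --pt "-105 0 35 0 0 0" --pt "-108 0 43 0 0 0" --pt "-110 0 51 0 0 0" --pt "-111 0 59 0 0 0" --pt "-111 0 67 0 0 0" --pt "-111 0 67 0 0 0"

```text
time_s: 23.12
tool_pos: [0.5279, 0.1881, 0.1566]
tool_rot: [-89.9, 0.0, -83.8]
force: [-0.6, 0.8, 1.5]
grip_width: 0.0209
```

```bash
python3 look.py 13; python3 meas.py s13; python3 - <<'E'
from h import *
save('z13.png',cv2.resize(np.load('s13.npz')['p'][235:280,430:490],(800,600),interpolation=cv2.INTER_CUBIC))
E
python3 circ.py 720 6.5 5
```

```text
tool_pos [0.5271 0.1879 0.1567]
tool_rot [-8.98837e+01  3.83000e-02 -8.37549e+01]
force [-0.4478  1.4972  0.3745]
grip_width 0.0211
time_s 23.2167
qpos [-40.2716  10.3908  20.0061 102.7109  -3.8404  67.4362 -12.8552]
scene [(array([464.4, 254.5]), np.int32(35), array([0.5373, 0.3606, 0.0341])), (array([466.1, 260.4]), np.int32(11), array([0.5539, 0.3618, 0.0243]))]
to go -0.007 mean -0.0006 widths [0.0337 0.0154]
[[1, 0, 9, 0, 0, 0], [2, 0, 17, 0, 0, 0], [5, 0, 25, 0, 0, 0], [8, 0, 33, 0, 0, 0], [13, 0, 40, 0, 0, 0], [13, 0, 40, 0, 0, 0]]
```

View pics/z13.png

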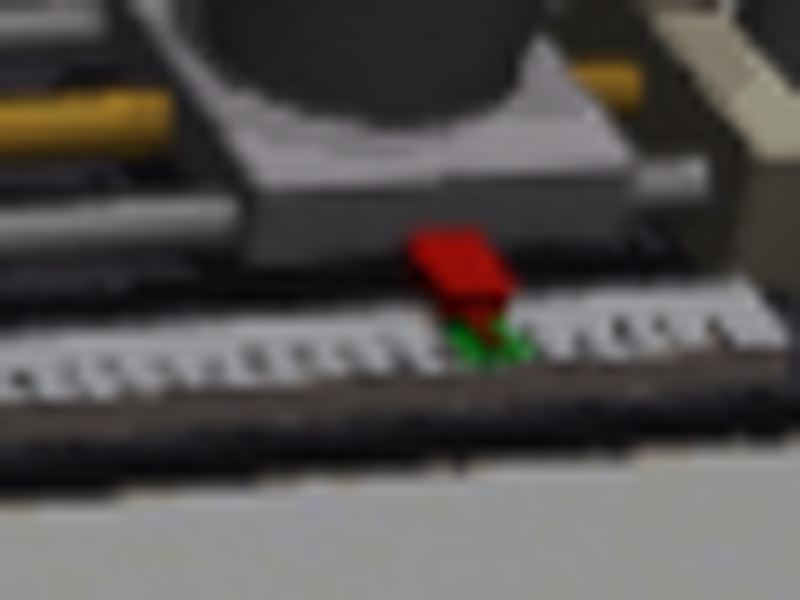

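The pointer tip, at crop (492,338), is in the middle of the green band (445–530). Releasing and retreating straight up.

Request:
move_arm --pt "0 0 0 0 0 0" --pt "0 0 0 0 0 0" --pt "0 0 0 0 0 0" --pt "0 0 0 0 0 0" --pt "0 0 0 0 0 0" --pt "0 0 0 0 0 0" --pt "0 -15 0 0 0 0" --pt "0 -40 0 0 0 0" --pt "0 -75 0 0 0 0" --pt "0 -110 0 0 0 0" --pt "0 -140 0 0 0 0" --pt "30 -150 0 0 0 0" --pt "70 -150 0 0 0 0" --pt "110 -150 0 0 0 0" --pt "150 -150 0 0 0 0" --pt "190 -150 0 0 0 0" --pt "230 -150 0 0 0 0" --pt "270 -150 0 0 0 0" --pt "300 -150 0 0 0 0" --pt "300 -150 0 0 0 0" --claw 55

```text
time_s: 24.88
tool_pos: [0.5576, -0.1199, 0.307]
tool_rot: [-90.0, -0.3, -84.4]
force: [-0.6, -0.7, 0.6]
grip_width: 0.0547
```

Request:
move_arm --pt "30 0 0 0 0 0" --pt "70 0 0 0 0 0" --pt "110 0 0 0 0 0" --pt "140 0 0 0 0 0" --pt "150 0 0 0 0 0" --pt "150 0 0 0 0 0" --pt "150 0 0 0 0 0" --pt "150 0 0 0 0 0"

```text
time_s: 25.55
tool_pos: [0.5757, -0.2574, 0.3063]
tool_rot: [-90.0, 0.1, -83.6]
force: [0.3, 0.2, 1.0]
grip_width: 0.0551
```

```bash
python3 look.py 14; python3 meas.py s14 t14; python3 - <<'E'
from h import *
s=np.load('s14.npz')['p'];t=np.load('t14.npz')['p']
a=cv2.resize(s[170:290,290:500],(700,400),interpolation=cv2.INTER_CUBIC)
save('z14.png',a);save('z14t.png',cv2.resize(t[140:320,110:350],(800,600),interpolation=cv2.INTER_CUBIC))
for n in ['scene','top']: print([(np.round(r['point'],3),round(r['score'],2)) for r in models.spot_in('flask',n)])
f=np.load('s14.npz');p=f['p'].astype(int);m=(p[...,2]>p[...,0]+60)&(p[...,2]>p[...,1]+30);m[:,:340]=0
v,u=np.nonzero(m);d=f['d'][v,u];X=unproj('scene',np.stack([u,v],1),d);k=(X[:,2]>.17)&(X[:,2]<.2)&(X[:,0]>.3);print('grip top',X[k].mean(0),k.sum())
E
```

```text
tool_pos [ 0.5758 -0.2573  0.3066]
tool_rot [-8.99682e+01  7.95000e-02 -8.35348e+01]
force [-0.5989 -0.1394  0.5684]
grip_width 0.0549
time_s 25.65
qpos [ -9.5389  16.9967  40.0156  80.7601 -10.9417  86.1561  36.4335]
scene [(array([464.2, 254. ]), np.int32(31), array([0.5346, 0.3606, 0.0341])), (array([466.1, 260.4]), np.int32(11), array([0.556 , 0.3629, 0.0255]))]
to go -0.0077 mean -0.0014 widths [0.0338 0.0125]
top [(array([172.3, 269.1]), np.int32(35), array([0.5391, 0.3588, 0.0364])), (array([174., 263.]), np.int32(3), array([0.5564, 0.3584, 0.0274]))]
to go -0.0042 mean -0.004 widths [0.0147 0.0017]
[(array([ 0.777, -0.009,  0.049]), 0.72)]
[(array([ 0.74 , -0.017,  0.063]), 0.9)]
grip top [0.5292992  0.18845506 0.18278937] 26
```

View pics/z14.png

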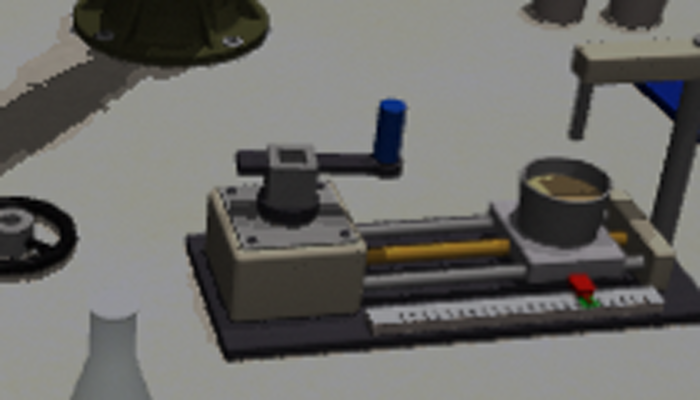

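View pics/z14t.png

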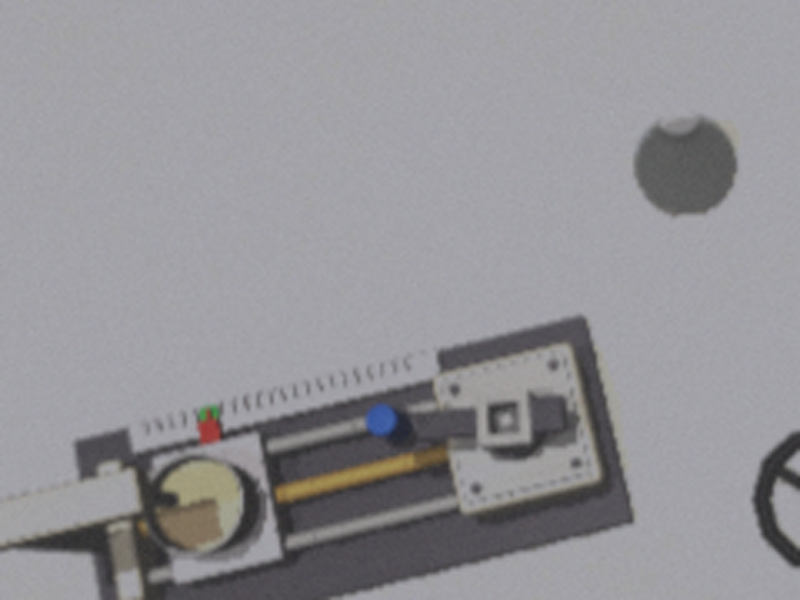

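```bash
python3 -c "
from h import *
print(job.sign_off())"
```

```text
the job is handed in; nothing more can be done
None
```

The steel crank with the blue grip is fully down on the shaft, and I wound it two full turns clockwise. I then let go, moved the arm clear and handed the job in at about 26 s.

**Last checks:**
- **Seating:** the top of the grip is 183 mm over the bench (184 expected), so the hub is sitting on the collar.
- **Pointer:** both cameras show the red pointer in the green band. From how far the carriage travelled, it is about 2 mm short of the middle, and the band allows 7 mm either way. The direct colour measurements gave −1 to −8 mm instead. I trust them less because the pointer hides most of the band.
- **Flask:** it is standing where it was. One camera's readings before and after differ by about 6 mm and the other's by about 1 mm, both close to the detector's error.
- **Forces:** contact forces I read stayed around 12 N or less.

One of my move calls had a gripper value out of range by mistake. It was refused whole, so nothing moved.

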